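# Hang the station headset on its hanger

## Robot

A 6-joint arm with a two-finger parallel gripper is mounted at the origin on the work surface. World frame = base frame: x ahead of the robot, y to its left, z up, the work surface at z = 0. Lengths are in m, angles in rad, forces in N, time in s.
With the tool pointing down it reaches from about 0.35 to 0.875 m from the base axis. Payload 4.2 kg.
Tool frame: the origin (TCP) lies where the fingers leave the gripper's body, on its centre line; the fingertips stand 70 mm ahead of it and the grasp point (between the pads) lies 51 mm ahead of it; z points along the fingers, x is the direction in which the jaws open and shut, and the axes are right-handed (so a half turn about z gives the same grasp; the last joint's range is limited). The gripper opens to 87 mm and grips with 3 to 60 N. Pads are 19 mm wide; open, the fingers measure 117 mm over their backs; the gripper's body (75 mm by 190 mm) begins 51 mm behind the grasp point.
Start: joints at [1.601, 0.385, 0.008, 0, -1.194, -0.259], TCP at [0.142, 0.609, 0.292] pointing down, gripper open.
Joint ranges: [-3.14, 3.14], [-1.21, 2.06], [-1.07, 1.41], [-3.16, 2.05], [-2.99, -0.16], [-3.1, 3.1]. Speed limits (rad/s): [2.79, 2.79, 3.14, 3.14, 3.14, 3.14].

## Interface

Orientations are given as a unit quaternion [x, y, z, w].
In Python, from bench import r gives the robot as it stands. The module is installed in compiled form; this text tells all that it offers.
- The arm moves only by the tool move_arm, never from a script. Its argument "moves" is a list of rows, each a list of 7 numbers: the turn, a rotation vector about the tool's x, y, z in degrees, then the shift along the tool's x, y, z in m, then the finger opening in m, from 0 to 0.087. In form: [[rx, ry, rz, x, y, z, fingers], ...]. A call has 1 to 20 rows; each row is the pose to reach, as a shift and turn from the pose commanded when the call began, along the tool's axes at that moment; what a row does not reach only later rows make up. A row lasts 1/12 s, in which the tool goes at most 41.7 mm and 7.16 degrees, less where a joint would pass 70% of its speed; a pose out of reach is approached as far as the arm can. A call with a gripper value outside its range is refused whole. The fingers move at their own pace and stop on an object; "squeeze" is the grip in N (left out, the last holds). Time passes only in rows, so rows that repeat a pose let the fingers close. It gives the time, the measured TCP pose, the force and the opening at its end, in the units of the state.
- r.state(): the state, without advancing time (a new reading comes with each control period).
- r.grab_frame(name): name is "scene" or "top" or "wrist"; returns the picture (480x640x3 uint8, red, green, blue); there is no depth.
- r.get_calibration(name): a dict with "mtx" (3x3 intrinsics, pixels), "world_from_camera" (4x4, takes a point from camera to world coordinates). Camera axes: x right, y down, z forward; pixel columns grow to the right and rows downward; lengths in m; the calibration is good to about 2 mm. The wrist camera is an equidistant fisheye: a pixel r from the principal point sees the ray r / f radians off the axis. A picture is of the moment at which its call begins: read the wrist's pose just before it. get_calibration takes no time and is no camera call; for the wrist camera it gives the pose at the moment of the call.
- r.hand_in(): hands the job in, once; it reports no verdict.
The state is a dict: "clock": time; "qpos": joint angles; "dq": joint speeds; "tau": joint torques, N m; "tool_pos": TCP position; "tool_rot": TCP orientation; "wrist_force": force on the tool from outside, world axes, zero at the start; "ft_torque": the same for the moment, N m; "opening": finger opening in m.
Only numpy, scipy, OpenCV 4.12 (cv2) and the standard library are available. Lean on these libraries where they do the work, as an engineer would, in place of code of your own. Each camera call takes 0.05 s, during which the arm holds its last target. There are 200 camera calls.

## Task

Lift the headset out of its carton by the crown of the headband and stand it upright on the blue desk mat. Take it again by one side of the headband so that the crown is free, hang it over the curved saddle of the hanger between the two lips, and while still holding it tug it down gently to make sure it is held before you let go. Leave the mug, the handheld radio and the Morse paddle where they are.

Things in the scene. Friction and masses are not known exactly. Their poses are not given: they have to be found in the camera images.
- headset_center (a point): Wireless headset, 0.19-0.31 kg, 175 mm tall, 58 mm deep, stands on its flat ear cups. Origin: its centre, 87.5 mm above the cups' underside. z up as it stands or hangs, y ear to ear, x front-back. Headband: black, 30 mm wide along x (pinch it across this), 8 mm thick, a half circle in the y-z plane of mean radius 72 mm about the point 11.5 mm above this origin.
- crown (a point): Middle of the underside of the headset's crown (the point that rests on the saddle), 79.5 mm above headset_center; the band above it is 8 mm thick. At the start the headset stands in the carton with only the top 27 mm of the crown above the rim.
- headset: The same headset: origin at the middle of the underside of its cups, axes as headset_center. Cups: |y| = 54 to 88 mm, 58 mm along x, 70 mm high, joined to the band by thin rods. A thin boom microphone is parked upwards outside the +y cup (y = 88 to 101 mm, top 130 mm above this origin).
- carton: Open cardboard carton, fixed, 92 mm (its x) by 222 mm (its y), 152 mm high, walls and floor 4 mm. Origin: centre of its underside. The headset stands in it, its y along the carton's y within 3 degrees. Too little room for fingers beside the band below the rim. It and the hanger may stand on either side.
- mat: Blue desk mat, fixed flat on the table, 240 mm (x) by 200 mm (y), 3 mm thick. Origin: centre of its underside.
- saddle (a point): Wooden saddle of the headset hanger. Origin: middle of its top surface, 235 mm above the table. z up; -x is the free end, facing the robot. 62 mm long (x), 80 mm wide (y), arched about x with radius 58 mm, so its sides lie 16 mm lower; a lip 60 mm wide at each end (x = +-26 to +-31 mm) stands 10 mm proud. The band goes between the lips, its y along the saddle's y. Does not give when tugged.
- hanger: The hanger, fixed to the table: origin on the table right below the saddle's middle, axes as saddle. Steel flange 110 x 90 mm, 6 mm thick, and a post 14 mm thick at x = +60 mm, whose arm carries the saddle from below; nothing stands above the saddle.
- mug: Blue mug, 80 mm across, 92 mm high, loose; leave it. Origin: centre of its underside.
- handheld: Black handheld radio standing up, 32 x 56 x 105 mm plus a 75 mm aerial, loose; leave it. Origin: centre of its underside.
- paddle: Morse paddle key, dark steel base 85 x 68 mm, 44 mm high, loose; leave it. Origin: centre of its underside.
There are look-alikes about, which are no part of the job. Leave any pink or turquoise look-alike of the hanger alone.

How it is judged:
On the way, in this order (a step that is already met when the one before it is completed fails the run):
1. the headset is lifted clear of the carton by its crown (held within 35 mm of the middle of the band) (height (world z) of headset above 0.153 m and contact force between the fingers and headset above 1 N and y of the grasp point in the frame of headset between -0.035 and 0.035 m), for 0.1 s.
2. the headset stands upright on the desk mat and has been let go (z of headset in the frame of mat below 0.01 m and angle between headset's own z axis and vertical below 0.1 rad and x of headset in the frame of mat between -0.12 and 0.12 m and y of headset in the frame of mat between -0.1 and 0.1 m and contact force between each of the arm, the fingers and headset below 0.05 N and linear speed of headset below 0.03 m/s), for 0.2 s.
3. the headset is taken again by one side of its headband (more than 35 mm from the middle of the crown) and lifted off the mat (height (world z) of headset above 0.025 m and contact force between the fingers and headset above 1 N and (y of the grasp point in the frame of headset below -0.035 m or y of the grasp point in the frame of headset above 0.035 m)), for 0.1 s.
4. with the headband over the saddle between the lips and the fingers still holding it, the headset is tugged down: more than 6 N on the hanger for 0.2 s (its weight is at most 3.1 N) (x of crown in the frame of saddle between -0.018 and 0.018 m and y of crown in the frame of saddle between -0.025 and 0.025 m and z of crown in the frame of saddle below 0.01 m and contact force between the fingers and headset above 1 N and contact force between headset and hanger above 6 N), for 0.2 s.
At the end, for the whole second after the job is handed in: The headset hangs still and released by its crown between the saddle's lips: crown within 18 mm along, 25 mm across and 8 mm in height of the saddle's middle, upright within 0.2 rad; mug, handheld radio and paddle within 20 mm of their start (x of crown in the frame of saddle between -0.018 and 0.018 m and y of crown in the frame of saddle between -0.025 and 0.025 m and z of crown in the frame of saddle between -0.008 and 0.008 m and angle between headset's own z axis and vertical below 0.2 rad and contact force between headset and hanger above 1 N and linear speed of headset below 0.05 m/s and distance of each of mug, handheld, paddle from where it was at the start of the episode below 0.02 m); the robot touches nothing.
It fails at once if the hanger or headset is wrenched: more than 30 N between them (contact force between headset and hanger above 30 N).
It fails at once if a bystander is moved more than 20 mm or toppled (distance of any of mug, handheld, paddle from where it was at the start of the episode above 0.02 m or angle between any of mug, handheld's own z axis and vertical above 0.4 rad).
It also fails if it takes over 67 s, if anything falls off the work surface, if the arm or the gripper's body presses on something with over 40 N, if the wrist force passes 120 N, or if a joint passes its speed limit or range.

## Working session

There is one attempt and no reset: what is moved stays moved. The work goes in short steps, Python scripts to look and compute and a tool call to move; the robot and the scene stay as the last step left them, time stands still between calls to the robot, and variables do not carry over. Pictures are saved under pics/ and viewed, about 8 in all and at most 12, crops included, and the job is handed in when it is done.

Besides the shell and the picture viewer there is one more tool, called after "Call:" as a command line: name --pt "numbers of a row" for each row, then --argument value for the rest. move_arm: Moves the arm, as the interface text tells. Its arguments: {"type":"object","properties":{"moves":{"type":"array","items":{"type":"array","items":{"type":"number"}}},"squeeze":{"type":"number"}},"required":["moves"]}

```bash
mkdir -p pics
python3 - <<'E'
from bench import r
import cv2,numpy as np
for n in("scene","top"):
    cv2.imwrite(f"pics/{n}0.png",r.grab_frame(n)[:,:,::-1]); c=r.get_calibration(n)
    print(n,np.round(c["mtx"],1).tolist(),np.round(c["world_from_camera"],3).tolist())
print(r.state())
E
```

```text
scene [[448.1, 0.0, 323.0], [0.0, 448.1, 243.8], [0.0, 0.0, 1.0]] [[0.342, 0.759, -0.554, 1.089], [0.94, -0.279, 0.198, -0.102], [-0.004, -0.588, -0.809, 0.921], [0.0, 0.0, 0.0, 1.0]]
top [[487.4, 0.0, 322.8], [0.0, 487.4, 240.9], [0.0, 0.0, 1.0]] [[0.015, -0.972, 0.233, 0.339], [-1.0, -0.014, 0.007, 0.074], [-0.003, -0.233, -0.972, 1.204], [0.0, 0.0, 0.0, 1.0]]
{'clock': 0.1, 'qpos': array([ 1.60056626e+00,  3.85444594e-01,  6.72347792e-03, -4.10077229e-04,
       -1.19400866e+00, -2.58610143e-01]), 'dq': array([ 0.00031734, -0.00095475,  0.00403138,  0.00089863, -0.00047822,
       -0.00071015]), 'tau': array([-3.65435262e-04, -3.91693747e+01,  1.87933731e+01,  4.23193261e+00,
        1.34094665e-02, -7.61583078e-05]), 'tool_pos': array([0.14166608, 0.60830092, 0.29127846]), 'tool_rot': array([-6.21692779e-01,  7.83260569e-01, -6.60709392e-04, -7.30988579e-04]), 'wrist_force': array([ 0.76916442, -0.09255871, -0.51031097]), 'ft_torque': array([-0.05575374, -0.03467069,  0.05335312]), 'opening': 0.08723226182374749}
```

View pics/top0.png

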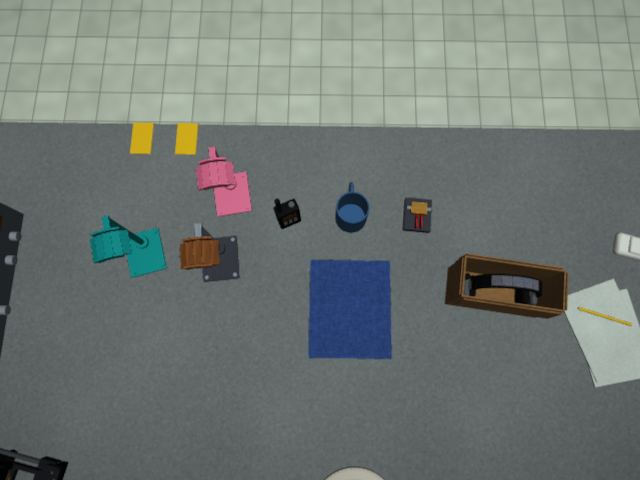

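View pics/scene0.png

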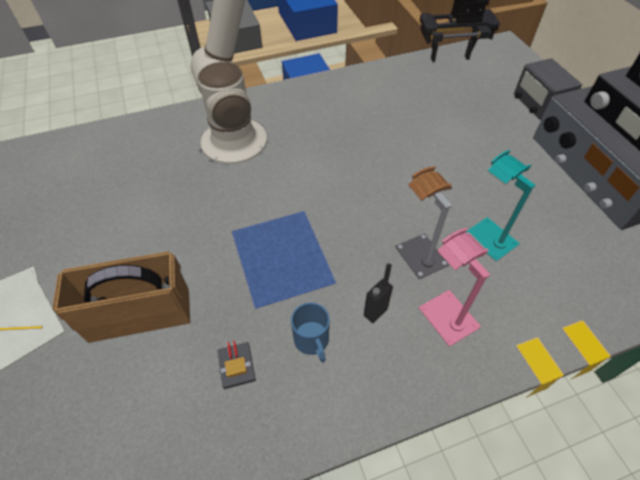

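The only headset is the black band in the carton, at top (505,288) and scene (125,280). Three things could pass for the hanger: brown/wood at top (200,252), pink at (216,175) and turquoise at (110,243). I choose the wooden one with the grey steel post. Next, close crops of the carton and hanger.

Run:
```python
import cv2,numpy as np
t=cv2.imread("pics/top0.png");s=cv2.imread("pics/scene0.png")
def crop(im,x,y,w,h,k):
    c=cv2.resize(im[y:y+h,x:x+w],None,fx=k,fy=k,interpolation=cv2.INTER_CUBIC)
    for i in range(0,w,10): cv2.line(c,(i*k,0),(i*k,6 if i%50 else 14),(255,255,255),1)
    for i in range(0,h,10): cv2.line(c,(0,i*k),(6 if i%50 else 14,i*k),(255,255,255),1)
    return c
a=crop(t,440,245,133,75,6)[:300*2//2+150]; 
cv2.imwrite("pics/c1.png",a)
b=np.hstack([crop(t,175,220,66,66,6),crop(s,395,160,66,66,6)])
cv2.imwrite("pics/c2.png",b)
```

```text
(no output)
```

View pics/c1.png

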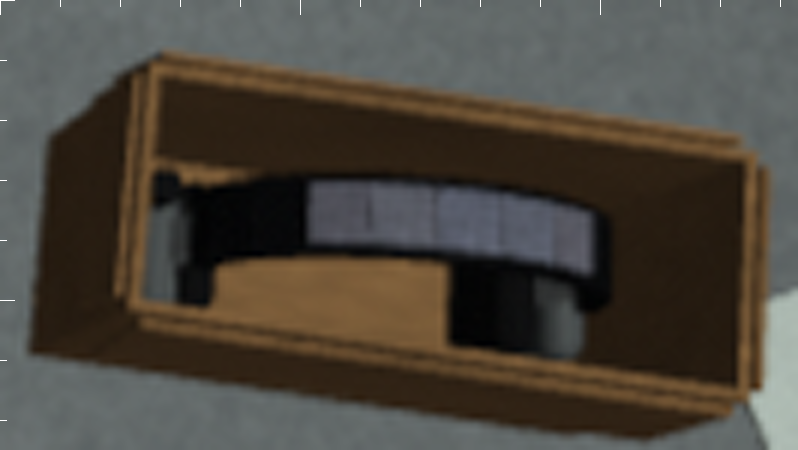

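View pics/c2.png

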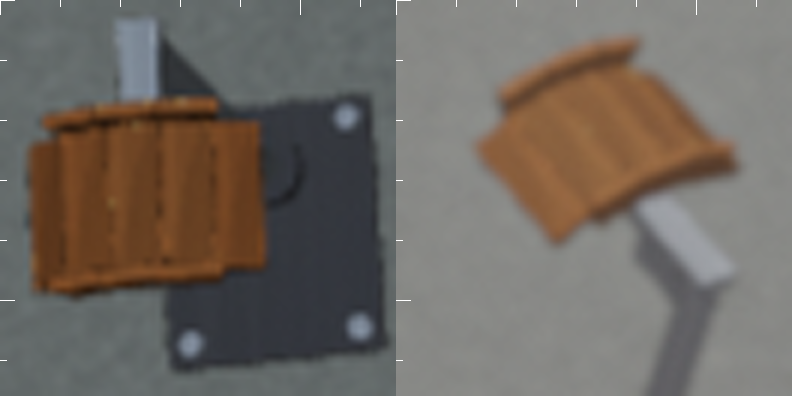

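```bash
cat > h.py <<'E'
from bench import r
import numpy as np,cv2
def cast(n,px,z):
    c=r.get_calibration(n);M=np.array(c["world_from_camera"]);p=np.atleast_2d(px).astype(float)
    d=np.c_[p,np.ones(len(p))]@np.linalg.inv(c["mtx"]).T@M[:3,:3].T
    return M[:3,3]+d*((z-M[2,3])/d[:,2])[:,None]
def proj(n,P):
    c=r.get_calibration(n);M=np.linalg.inv(c["world_from_camera"]);q=(np.atleast_2d(P)@M[:3,:3].T+M[:3,3])@np.array(c["mtx"]).T
    return q[:,:2]/q[:,2:]
E
python3 - <<'E'
from h import *
np.set_printoptions(precision=4,suppress=True)
C=lambda a:np.array(a)/6+[440,245]
rim=cast("top",C([(157,78),(748,155),(740,392),(138,305)]),.152);print("rim",rim,rim.mean(0))
d=rim[[0,3]].mean(0)-rim[[1,2]].mean(0);print("len",np.linalg.norm(d),"dir y",np.degrees(np.arctan2(d[1],d[0])))
pl=cast("top",C([(307,182),(597,210),(592,275),(307,245),(467,217)]),.179);print("plates",pl)
S=lambda a:np.array(a)/6+[175,220]
s=cast("top",S([(30,145),(35,292),(262,122),(266,268)]),.219);print("sad",s,s.mean(0))
l=cast("top",S([(45,122),(215,104),(55,287),(222,272)]),.235);print("lips",l)
fl=cast("top",S([(368,98),(385,345),(172,368)]),.006);print("flange",fl,(fl[0]+fl[2])/2)
t=r.grab_frame("top");hsv=cv2.cvtColor(t,cv2.COLOR_RGB2HSV)
m=cv2.inRange(hsv[250:370,295:405],(105,120,50),(125,255,255));k=cv2.findContours(m,0,2)[0];k=max(k,key=cv2.contourArea).reshape(-1,2)+[295,250]
w=cast("top",k,.003)[:,:2].astype(np.float32);print("mat",cv2.minAreaRect(w))
print("scene crown",proj("scene",pl[4:]),"saddle",proj("scene",s))
st=r.state();print(np.linalg.norm(0))
from scipy.spatial.transform import Rotation as R
print(R.from_quat(st["tool_rot"]).as_matrix())
E
```

```text
rim [[ 0.5564 -0.2346  0.152 ]
 [ 0.5309 -0.448   0.152 ]
 [ 0.4449 -0.4366  0.152 ]
 [ 0.473  -0.2233  0.152 ]] [ 0.5013 -0.3357  0.152 ]
len 0.21498930329604327 dir y 82.84311541465807
plates [[ 0.514  -0.2778  0.179 ]
 [ 0.5055 -0.3794  0.179 ]
 [ 0.4824 -0.3756  0.179 ]
 [ 0.4916 -0.2763  0.179 ]
 [ 0.5023 -0.3334  0.179 ]]
sad [[0.5634 0.3773 0.219 ]
 [0.5119 0.3713 0.219 ]
 [0.5728 0.2975 0.219 ]
 [0.5214 0.2928 0.219 ]] [0.5424 0.3347 0.219 ]
lips [[0.5679 0.368  0.235 ]
 [0.5751 0.3103 0.235 ]
 [0.5109 0.3599 0.235 ]
 [0.5168 0.304  0.235 ]]
flange [[0.6344 0.3016 0.006 ]
 [0.5292 0.2887 0.006 ]
 [0.5183 0.3763 0.006 ]] [0.5764 0.3389 0.006 ]
mat ((0.4588642120361328, 0.014498360455036163), (0.23827357590198517, 0.19841895997524261), 0.023641174659132957)
scene crown [[111.6315 271.7143]] saddle [[451.6403 187.1027]
 [437.4205 171.5684]
 [420.009  199.9364]
 [406.9622 183.5913]]
0.0
[[-0.227  -0.9739 -0.0003]
 [-0.9739  0.227  -0.0016]
 [ 0.0016 -0.0001 -1.    ]]
```

```bash
cat >> h.py <<'E'
from scipy.spatial.transform import Rotation as R
np.set_printoptions(precision=4,suppress=True)
def off(*wps):
    "rows (rotvec deg, shift) to reach world waypoints (x,y,z TCP, yaw deg of tool x, tool down)"
    s=r.state();T=R.from_quat(s["tool_rot"]);print("clock",s["clock"],"at",s["tool_pos"],"yaw",np.degrees(np.arctan2(*T.as_matrix()[[1,0],0])),"op",s["opening"],"F",s["wrist_force"])
    for x,y,z,w in wps:
        a=np.radians(w);G=R.from_matrix(np.array([[np.cos(a),np.sin(a),0],[np.sin(a),-np.cos(a),0],[0,0,-1]]))
        print(np.r_[(T.inv()*G).as_rotvec(degrees=True).round(2),T.inv().apply(np.array([x,y,z])-s["tool_pos"]).round(4)])
E
python3 -c "
from h import *
off((.42,.40,.37,-131),(.5,0,.37,-160),(.502,-.333,.37,174))"
```

```text
clock 0.15 at [0.1417 0.6084 0.2914] yaw -103.1177315147953 op 0.08714772340706411 F [ 0.5747 -0.6382 -0.2847]
[-0.03   -0.09   27.88    0.1399 -0.3184 -0.0783]
[-0.05   -0.08   56.88    0.5113 -0.4871 -0.0777]
[-0.07   -0.07   82.88    0.8352 -0.5646 -0.0772]
```

Call:
move_arm --pt "0 0 28 0.14 -0.318 -0.078 0.087" --pt "0 0 28 0.14 -0.318 -0.078 0.087" --pt "0 0 28 0.14 -0.318 -0.078 0.087" --pt "0 0 28 0.14 -0.318 -0.078 0.087" --pt "0 0 28 0.14 -0.318 -0.078 0.087" --pt "0 0 28 0.14 -0.318 -0.078 0.087" --pt "0 0 28 0.14 -0.318 -0.078 0.087" --pt "0 0 28 0.14 -0.318 -0.078 0.087" --pt "0 0 57 0.511 -0.487 -0.078 0.087" --pt "0 0 57 0.511 -0.487 -0.078 0.087" --pt "0 0 57 0.511 -0.487 -0.078 0.087" --pt "0 0 57 0.511 -0.487 -0.078 0.087" --pt "0 0 57 0.511 -0.487 -0.078 0.087" --pt "0 0 57 0.511 -0.487 -0.078 0.087" --pt "0 0 57 0.511 -0.487 -0.078 0.087" --pt "0 0 57 0.511 -0.487 -0.078 0.087" --pt "0 0 57 0.511 -0.487 -0.078 0.087" --pt "0 0 57 0.511 -0.487 -0.078 0.087" --pt "0 0 57 0.511 -0.487 -0.078 0.087" --pt "0 0 57 0.511 -0.487 -0.078 0.087"

```text
clock: 1.82
tool_pos: [0.5002, -0.0018, 0.3698]
tool_rot: [-0.17, 0.985, -0.0, -0.0]
wrist_force: [0.7, -0.5, 0.1]
opening: 0.0871
```

```bash
python3 -c "
from h import *
off((.502,-.333,.37,174))"
```

```text
clock 1.8167 at [ 0.5002 -0.0018  0.3698] yaw -160.38639794094965 op 0.08711920353228844 F [ 0.728  -0.5044  0.1033]
[-0.     -0.05   25.61    0.1095 -0.3126 -0.0001]
```

Call:
move_arm --pt "0 0 25.6 0.1095 -0.3126 0 0.087" --pt "0 0 25.6 0.1095 -0.3126 0 0.087" --pt "0 0 25.6 0.1095 -0.3126 0 0.087" --pt "0 0 25.6 0.1095 -0.3126 0 0.087" --pt "0 0 25.6 0.1095 -0.3126 0 0.087" --pt "0 0 25.6 0.1095 -0.3126 0 0.087" --pt "0 0 25.6 0.1095 -0.3126 0 0.087" --pt "0 0 25.6 0.1095 -0.3126 0 0.087" --pt "0 0 25.6 0.1095 -0.3126 0 0.087" --pt "0 0 25.6 0.1095 -0.3126 0 0.087" --pt "0 0 25.6 0.1095 -0.3126 0 0.087"

```text
clock: 2.73
tool_pos: [0.5039, -0.3296, 0.3697]
tool_rot: [0.049, 0.999, 0.0, -0.0]
wrist_force: [0.5, 1.1, 0.1]
opening: 0.0872
```

```bash
cat >> h.py <<'E'
def wproj(P,c):
    M=np.linalg.inv(c["world_from_camera"]);q=np.atleast_2d(P)@M[:3,:3].T+M[:3,3];K=np.array(c["mtx"])
    t=np.arctan2(np.hypot(q[:,0],q[:,1]),q[:,2]);u=q[:,:2]/np.hypot(q[:,0],q[:,1])[:,None]
    return u*t[:,None]*[K[0,0],K[1,1]]+K[:2,2]
def wcast(px,z,c):
    M=np.array(c["world_from_camera"]);K=np.array(c["mtx"]);v=(np.atleast_2d(px)-K[:2,2])/[K[0,0],K[1,1]]
    t=np.linalg.norm(v,axis=1)[:,None];d=np.c_[v/t*np.sin(t),np.cos(t)]@M[:3,:3].T
    return M[:3,3]+d*((z-M[2,3])/d[:,2])[:,None]
E
python3 - <<'E'
from h import *
import pickle
c=r.get_calibration("wrist");f=r.grab_frame("wrist");cv2.imwrite("pics/w1.png",f[:,:,::-1]);pickle.dump(c,open("w1.pkl","wb"))
off();print(c["mtx"],wproj([[.502,-.333,.179],[.5,-.336,.152]],c))
E
```

```text
clock 2.7833 at [ 0.504  -0.3291  0.3702] yaw 174.39800636427958 op 0.08677061537712974 F [-0.1303 -0.0579 -0.3377]
[[371.6483   0.     321.5623]
 [  0.     371.6483 241.6377]
 [  0.       0.       1.    ]] [[324.2454 231.0589]
 [326.0275 220.3616]]
```

View pics/w1.png

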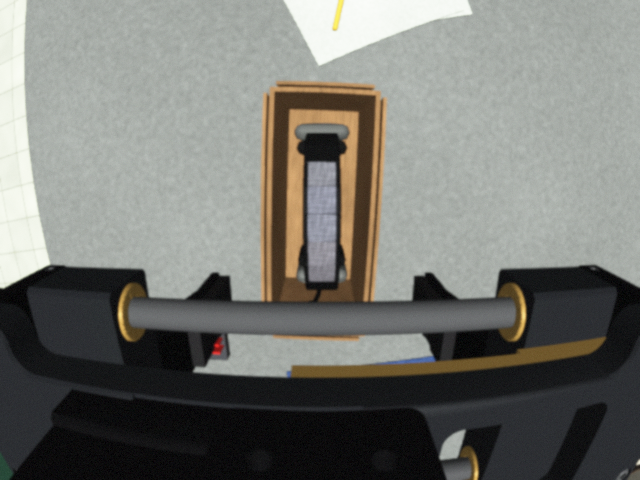

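Run:
```python
from h import *
import pickle
c=pickle.load(open("w1.pkl","rb"));f=cv2.imread("pics/w1.png");print(f[100:300:4,322].max(1))
for z in(.159,.165,.179): print(z,wcast([(322,160),(322,284),(322,225),(306,225),(341,225)],z,c)[:,:2].tolist())
print(wcast([(322,125),(273,213),(371,213)],.074,c))
```

```text
[ 68  67  71 197 198 198 108 132 113  22  21  27  16  23  24  43 153 155
 165 159 154 156 161 166 166 168 165 160 160 165 164 162 170 167 159 164
 147 153 159 154 149 143 129 137 134 116  25  21  90  97]
0.159 [[0.4983234726035744, -0.38741123783231945], [0.5088499221991061, -0.28165730237056413], [0.5036636237228143, -0.33379586609446876], [0.516923992095872, -0.3351268174689623], [0.487909362568037, -0.3322374515934981]]
0.165 [[0.49830972275808805, -0.3876050215774893], [0.508627633400545, -0.28394617190744253], [0.5035440804173811, -0.3350518212194051], [0.516541748312675, -0.336356405184478], [0.4881019261223639, -0.3335242803881878]]
0.179 [[0.49827763978528666, -0.38805718364955216], [0.5081089595372357, -0.2892868674934921], [0.5032651460380371, -0.33798238317758966], [0.5156498461518818, -0.33922544318734793], [0.48855124108246006, -0.3365268809091305]]
[[ 0.4949 -0.421   0.074 ]
 [ 0.556  -0.3343  0.074 ]
 [ 0.4521 -0.3239  0.074 ]]
```

Wrist view: the band runs along column 322, rows 135 to 290, with the crown at about row 225. That gives a crown at (0.503, -0.335) and yaw -5.7°, and the jaws already straddle it squarely. Descend and grip.

Call:
move_arm --pt "0 0 0 0.001 -0.006 0.04 0.087" --pt "0 0 0 0.001 -0.006 0.08 0.087" --pt "0 0 0 0.001 -0.006 0.11 0.087" --pt "0 0 0 0.001 -0.006 0.13 0.087" --pt "0 0 0 0.001 -0.006 0.144 0.087" --pt "0 0 0 0.001 -0.006 0.144 0.087" --pt "0 0 0 0.001 -0.006 0.144 0.02" --pt "0 0 0 0.001 -0.006 0.144 0.02" --pt "0 0 0 0.001 -0.006 0.144 0.02" --pt "0 0 0 0.001 -0.006 0.144 0.02" --pt "0 0 0 0.001 -0.006 0.144 0.02" --pt "0 0 0 0.001 -0.006 0.144 0.02" --pt "0 0 0 0.001 -0.006 0.144 0.02" --pt "0 0 0 0.001 -0.006 0.144 0.02" --squeeze 30

```text
clock: 3.95
tool_pos: [0.5019, -0.3366, 0.2263]
tool_rot: [0.05, 0.999, -0.0, 0.0]
wrist_force: [0.4, -0.4, 0.6]
opening: 0.0417
```

Call:
move_arm --pt "0 0 0 0 0 0 0.02" --pt "0 0 0 0 0 0 0.02" --pt "0 0 0 0 0 0 0.02" --pt "0 0 0 0 0 0 0.02" --pt "0 0 0 0 0 0 0.02" --pt "0 0 0 0 0 -0.01 0.02" --pt "0 0 0 0 0 -0.03 0.02" --pt "0 0 0 0 0 -0.05 0.02" --pt "0 0 0 0 0 -0.08 0.02" --pt "0 0 0 0 0 -0.11 0.02" --pt "0 0 0 0 0 -0.14 0.02" --pt "0 0 0 0 0 -0.165 0.02" --pt "0 0 0 0 0 -0.185 0.02" --pt "0 0 0 0 0 -0.19 0.02" --pt "0 0 0 0 0 -0.19 0.02" --pt "0 0 0 0 0 -0.19 0.02" --pt "0 0 0 0 0 -0.19 0.02"

```text
clock: 5.37
tool_pos: [0.5014, -0.3361, 0.4138]
tool_rot: [0.05, 0.999, 0.001, -0.002]
wrist_force: [0.6, 1.3, -3.1]
opening: 0.0296
```

Run:
```python
from h import *
cv2.imwrite("pics/s1.png",r.grab_frame("scene")[:,:,::-1][150:400,0:420])
off((.459,.0145,.417,-173),(.459,.0145,.26,-173),(.459,.0145,.23,-173))
```

```text
clock 5.4167 at [ 0.5015 -0.3362  0.4139] yaw 174.28835219315528 op 0.029255840754392744 F [ 0.08    0.0291 -3.0421]
[  0.12    -0.23   -12.71     0.0772   0.3447  -0.0022]
[  0.12    -0.23   -12.71     0.0766   0.3445   0.1548]
[  0.12    -0.23   -12.71     0.0765   0.3444   0.1848]
```

View pics/s1.png

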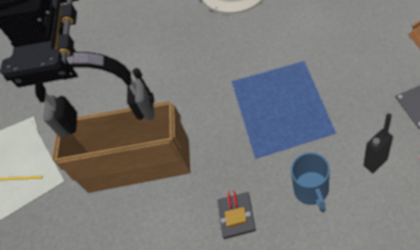

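The headset is out of the carton, hanging level from the crown above it, with its cups at crop (58,112) and (140,95). The measured weight is about 3 N. Carry it to the mat.

Call:
move_arm --pt "0 0 0 0.002 0.01 0 0.02" --pt "0 0 -1 0.006 0.028 0 0.02" --pt "0 0 -2 0.012 0.053 0 0.02" --pt "0 0 -3 0.018 0.081 0 0.02" --pt "0 0 -4 0.025 0.111 0 0.02" --pt "0 0 -5 0.032 0.142 0 0.02" --pt "0 0 -6 0.039 0.173 0 0.02" --pt "0 0 -7 0.046 0.204 0 0.02" --pt "0 0 -8 0.053 0.235 0 0.02" --pt "0 0 -9 0.059 0.265 0 0.02" --pt "0 0 -10 0.065 0.292 0 0.02" --pt "0 0 -11 0.07 0.314 0 0.02" --pt "0 0 -12 0.074 0.331 0 0.02" --pt "0 0 -12.7 0.076 0.341 0 0.02" --pt "0 0 -12.7 0.077 0.344 0 0.02" --pt "0 0 -12.7 0.077 0.344 0.02 0.02" --pt "0 0 -12.7 0.077 0.344 0.05 0.02" --pt "0 0 -12.7 0.077 0.344 0.08 0.02" --pt "0 0 -12.7 0.077 0.344 0.11 0.02" --pt "0 0 -12.7 0.077 0.344 0.135 0.02"

```text
clock: 7.08
tool_pos: [0.4586, 0.0125, 0.2791]
tool_rot: [-0.06, 0.998, -0.0, -0.001]
wrist_force: [-0.6, 0.3, -2.9]
opening: 0.0294
```

Call:
move_arm --pt "0 0 0 0 0 0.015 0.02" --pt "0 0 0 0 0 0.025 0.02" --pt "0 0 0 0 0 0.035 0.02" --pt "0 0 0 0 0 0.043 0.02" --pt "0 0 0 0 0 0.048 0.02" --pt "0 0 0 0 0 0.051 0.02" --pt "0 0 0 0 0 0.051 0.02" --pt "0 0 0 0 0 0.051 0.02"

```text
clock: 7.75
tool_pos: [0.4598, 0.0134, 0.2306]
tool_rot: [-0.061, 0.998, -0.0, 0.0]
wrist_force: [0.3, -0.0, -3.3]
opening: 0.0292
```

Call:
move_arm --pt "0 0 0 0 0 0.002 0.02" --pt "0 0 0 0 0 0.0035 0.02" --pt "0 0 0 0 0 0.005 0.02" --pt "0 0 0 0 0 0.005 0.02" --pt "0 0 0 0 0 0.005 0.02"

```text
clock: 8.17
tool_pos: [0.4595, 0.0135, 0.2253]
tool_rot: [-0.061, 0.998, 0.0, 0.0]
wrist_force: [-0.7, 0.4, -2.6]
opening: 0.0295
```

Call:
move_arm --pt "0 0 0 0 0 0.001 0.02" --pt "0 0 0 0 0 0.0015 0.02" --pt "0 0 0 0 0 0.0015 0.02" --pt "0 0 0 0 0 0.0015 0.02"

```text
clock: 8.5
tool_pos: [0.4602, 0.0135, 0.2251]
tool_rot: [-0.061, 0.998, -0.0, 0.001]
wrist_force: [-1.0, -0.6, 6.1]
opening: 0.0298
```

Call:
move_arm --pt "0 0 0 0 0 0 0.087" --pt "0 0 0 0 0 0 0.087" --pt "0 0 0 0 0 0 0.087" --pt "0 0 0 0 0 0 0.087" --pt "0 0 0 0 0 0 0.087" --pt "0 0 0 0 0 0 0.087" --pt "0 0 0 0 0 0 0.087" --pt "0 0 0 0 0 0 0.087" --pt "0 0 0 0 0 -0.02 0.087" --pt "0 0 0 0 0 -0.05 0.087" --pt "0 0 0 0 0 -0.085 0.087" --pt "0 0 0 0 0 -0.12 0.087" --pt "0 0 0 0 0 -0.14 0.087" --pt "0 0 0 0 0 -0.14 0.087" --pt "0 0 0 0 0 -0.14 0.087"

```text
clock: 9.75
tool_pos: [0.4596, 0.0136, 0.3648]
tool_rot: [-0.061, 0.998, 0.001, 0.001]
wrist_force: [0.1, 0.4, 0.0]
opening: 0.0866
```

Run:
```python
from h import *
import pickle
c=r.get_calibration("wrist");f=r.grab_frame("wrist")[:,:,::-1];cv2.imwrite("pics/w2.png",f);pickle.dump(c,open("w2.pkl","wb"))
off();print(wproj([[.46,.0135,.178]],c))
```

```text
clock 9.8 at [0.4591 0.0135 0.3633] yaw -173.01984237857965 op 0.08674883777456627 F [ 0.3554 -0.5348 -0.6427]
[[322.6147 236.68  ]]
```

View pics/w2.png

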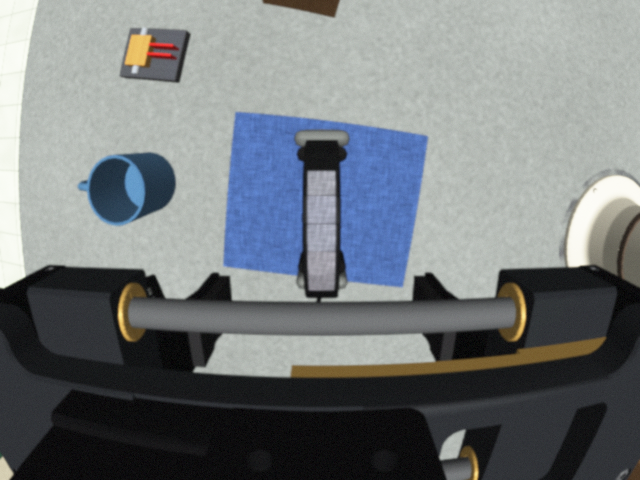

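Run:
```python
from h import *
import pickle
c=pickle.load(open("w2.pkl","rb"));f=cv2.imread("pics/w2.png");v=f[125:300:1,322].max(1);print((np.where(v>100)[0]+125)[[0,-1]],v[40:50],v[150:])
P=wcast([(323,130),(322,169),(321,291)],.073,c);print("cup outer",P[0]);P=wcast([(322,169),(321,291)],.164,c);print(P,P.mean(0))
```

```text
[125 299] [ 24  28  24  23  44  89 135 160 171 172] [153 145 146 147 144 147 147 147 143 142 145 142 144 142 128  99  53  23
  22  19  20  29  71 124 160]
cup outer [ 0.4702 -0.0723  0.073 ]
[[ 0.4667 -0.0373  0.164 ]
 [ 0.4552  0.0641  0.164 ]] [0.461  0.0134 0.164 ]
```

Wrist view: the headset stands upright inside the blue mat, with its band on column 322. Its centre is (0.460, 0.0135) and its yaw about 7°. Now take it 56 mm along -y, on the side away from the microphone.

Call:
move_arm --pt "0 0 0 0 -0.03 0 0.087" --pt "0 0 0 0 -0.056 0 0.087" --pt "0 0 0 0 -0.056 0.03 0.087" --pt "0 0 0 0 -0.056 0.07 0.087" --pt "0 0 0 0 -0.056 0.11 0.087" --pt "0 0 0 0 -0.056 0.14 0.087" --pt "0 0 0 0 -0.056 0.16 0.087" --pt "0 0 0 0 -0.056 0.165 0.087" --pt "0 0 0 0 -0.056 0.165 0.087"

```text
clock: 10.55
tool_pos: [0.465, -0.0425, 0.1964]
tool_rot: [-0.061, 0.998, -0.001, -0.003]
wrist_force: [0.5, 0.9, 1.2]
opening: 0.0874
```

Call:
move_arm --pt "0 0 0 0 0 0 0.02" --pt "0 0 0 0 0 0 0.02" --pt "0 0 0 0 0 0 0.02" --pt "0 0 0 0 0 0 0.02" --pt "0 0 0 0 0 0 0.02" --pt "0 0 0 0 0 0 0.02" --pt "0 0 0 0 0 0 0.02" --pt "0 0 0 0 0 0 0.02" --pt "0 0 0 0 0 0 0.02" --pt "0 0 0 0 0 0 0.02" --pt "0 0 0 0 0 0 0.02" --pt "0 0 0 0 0 0 0.02" --pt "0 0 0 0 0 0 0.02" --pt "0 0 0 0 0 0 0.02" --pt "0 0 0 0 0 0 0.02" --squeeze 60

```text
clock: 11.8
tool_pos: [0.4665, -0.0421, 0.1988]
tool_rot: [-0.061, 0.998, -0.0, 0.0]
wrist_force: [-0.2, -0.6, 0.5]
opening: 0.029
```

Call:
move_arm --pt "0 0 0 0 0 -0.003 0.02" --pt "0 0 0 0 0 -0.008 0.02" --pt "0 0 0 0 0 -0.015 0.02" --pt "0 0 0 0 0 -0.025 0.02" --pt "0 0 0 0 0 -0.037 0.02" --pt "0 0 0 0 0 -0.05 0.02" --pt "0 0 0 0 0 -0.065 0.02" --pt "0 0 0 0 0 -0.08 0.02" --pt "0 0 0 0 0 -0.095 0.02" --pt "0 0 0 0 0 -0.107 0.02" --pt "0 0 0 0 0 -0.115 0.02" --pt "0 0 0 0 0 -0.12 0.02" --pt "0 0 0 0 0 -0.12 0.02" --pt "0 0 0 0 0 -0.12 0.02"

```text
clock: 12.97
tool_pos: [0.466, -0.0421, 0.3184]
tool_rot: [-0.061, 0.998, 0.0, -0.0]
wrist_force: [-0.3, -0.7, -3.1]
opening: 0.029
```

Run:
```python
from h import *
f=r.grab_frame("scene")[:,:,::-1][130:330,190:350]
w=r.grab_frame("wrist")[:,:,::-1][60:340,180:460]
cv2.imwrite("pics/s2.png",np.hstack([cv2.resize(f,None,fx=2.8,fy=2.8),cv2.resize(w,(350,560))[:560]])[:, :800])
s=r.state();print(s["ft_torque"]);off()
```

```text
[-0.0727 -0.0525  0.0964]
clock 13.0667 at [ 0.4659 -0.0422  0.3178] yaw -173.01989685372695 op 0.02916238984058269 F [ 0.3604 -0.2888 -1.7981]
```

View pics/s2.png

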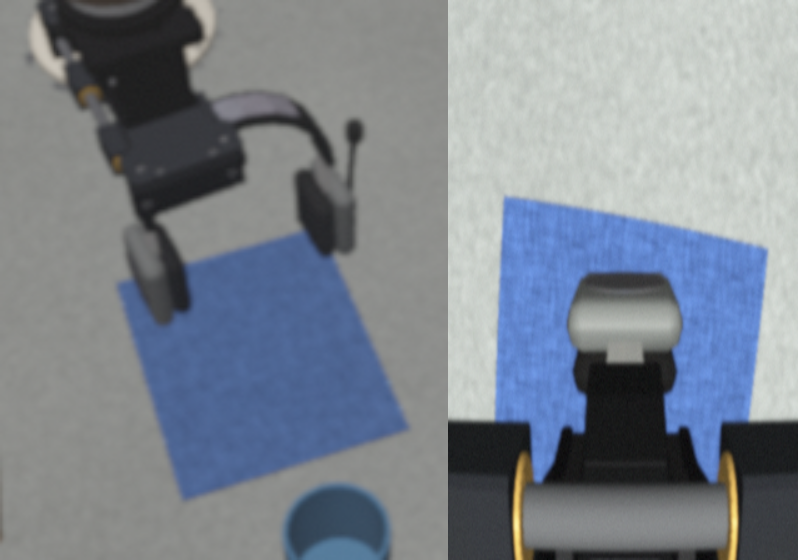

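Scene crop: held at the -y side, lifted and with its crown free. The cup bottoms are at crop (165,322) and (330,255), the mic tip at (353,130). Check the tilt by comparing with the upright prediction.

Run:
```python
from h import *
a=np.radians(7);X=np.array([np.cos(a),np.sin(a),0]);Y=np.array([-X[1],X[0],0]);Z=np.array([0,0,1])
g=r.state()["tool_pos"]+[0,0,-.051]   # grasp point = headset y -.056, z .1443 above base
for t in(-6,-3,0,3,6,9):
    k=R.from_rotvec(np.radians(t)*X)   # +: +y side up
    h=lambda x,y,z:g+k.apply(x*X+(y+.056)*Y+(z-.1443)*Z)
    q=proj("scene",[h(.029,-.071,0),h(.029,.071,0),h(0,.0945,.127)]);print(t,((q-[190,130])*2.8).round().tolist(),h(0,0,.167))
```

```text
-6 [[158.0, 331.0], [322.0, 277.0], [343.0, 133.0]] [0.4588 0.0155 0.2836]
-3 [[167.0, 328.0], [331.0, 269.0], [345.0, 125.0]] [0.4589 0.0145 0.2866]
0 [[176.0, 326.0], [339.0, 261.0], [346.0, 117.0]] [0.4591 0.0134 0.2895]
3 [[186.0, 322.0], [347.0, 252.0], [347.0, 109.0]] [0.4592 0.0122 0.2924]
6 [[195.0, 319.0], [355.0, 244.0], [347.0, 101.0]] [0.4594 0.0107 0.2953]
9 [[203.0, 315.0], [362.0, 235.0], [346.0, 93.0]] [0.4596 0.0092 0.298 ]
```

Cup slope matches tilt ≈ 0°. Now carry it to a point in front of the saddle's free end, then advance over it.

Call:
move_arm --pt "0 0 0 -0.001 0.006 0 0.02" --pt "0 0 0 -0.002 0.018 0 0.02" --pt "0 0 0 -0.004 0.035 0 0.02" --pt "0 0 0 -0.007 0.057 0 0.02" --pt "0 0 0 -0.01 0.082 0 0.02" --pt "0 0 0 -0.013 0.108 0 0.02" --pt "0 0 0 -0.016 0.134 0 0.02" --pt "0 0 0 -0.019 0.16 0 0.02" --pt "0 0 0 -0.022 0.186 0 0.02" --pt "0 0 0 -0.025 0.212 0 0.02" --pt "0 0 0 -0.028 0.237 0 0.02" --pt "0 0 0 -0.031 0.26 0 0.02" --pt "0 0 0 -0.034 0.28 0 0.02" --pt "0 0 0 -0.036 0.296 0 0.02" --pt "0 0 0 -0.037 0.305 0 0.02" --pt "0 0 0 -0.037 0.309 0 0.02" --pt "0 0 0 -0.037 0.309 0 0.02" --pt "0 0 0 -0.037 0.309 0 0.02"

```text
clock: 14.57
tool_pos: [0.4653, 0.2685, 0.3186]
tool_rot: [-0.061, 0.998, -0.0, -0.0]
wrist_force: [0.1, -0.9, -3.0]
opening: 0.0288
```

Run:
```python
from h import *
a=r.grab_frame("scene")[:,:,::-1][90:290,340:520];b=r.grab_frame("top")[:,:,::-1][190:340,150:330]
cv2.imwrite("pics/s3.png",np.hstack([cv2.resize(a,(396,440)),cv2.resize(b,(400,440))]))
off();P=[(.458,.3246,.2895),(.458,.3246,.2975)];print(proj("scene",P),proj("top",P))
```

```text
clock 14.6667 at [0.4654 0.2681 0.3188] yaw -173.0647662526952 op 0.029334419767304293 F [-0.5007  0.1315 -3.3497]
[[412.1154 135.8983]
 [412.7134 132.9075]] [[192.4837 290.5425]
 [191.3572 289.9697]]
```

View pics/s3.png

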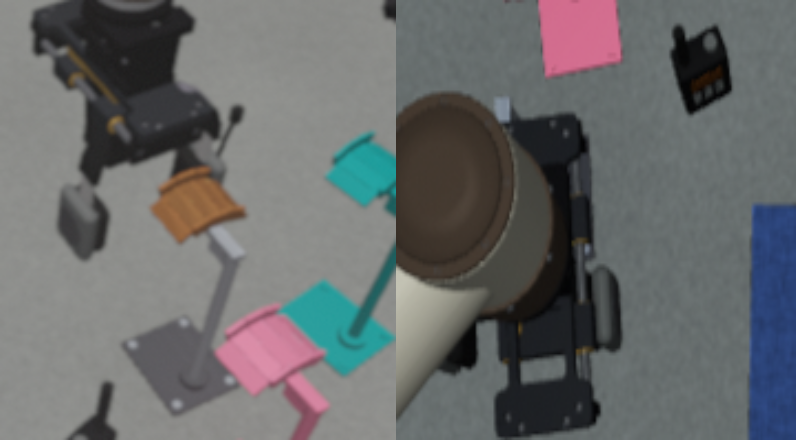

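Scene crop: the headset is level just in front of the wooden saddle at (198,205). Its cups are on either side and it is clear of the turquoise hanger. Advance over the saddle.

Call:
move_arm --pt "0 0 0 -0.004 0.0005 0 0.02" --pt "0 0 0 -0.012 0.0005 0 0.02" --pt "0 0 0 -0.024 0.0005 0 0.02" --pt "0 0 0 -0.038 0.0005 0 0.02" --pt "0 0 0 -0.052 0.0005 0 0.02" --pt "0 0 0 -0.066 0.0005 0 0.02" --pt "0 0 0 -0.077 0.0005 0 0.02" --pt "0 0 0 -0.083 0.0005 0 0.02" --pt "0 0 0 -0.084 0.0005 0 0.02" --pt "0 0 0 -0.084 0.0005 0 0.02" --pt "0 0 0 -0.084 0.0005 0 0.02"

```text
clock: 15.58
tool_pos: [0.5485, 0.2795, 0.3187]
tool_rot: [-0.061, 0.998, -0.0, -0.0]
wrist_force: [-0.4, -0.6, -3.0]
opening: 0.0296
```

Run:
```python
from h import *
a=r.grab_frame("scene")[:,:,::-1][120:250,360:500];w=r.grab_frame("wrist")[:,:,::-1][60:340,180:460]
cv2.imwrite("pics/s4.png",np.hstack([cv2.resize(a,(420,390),interpolation=2),cv2.resize(w,(380,390))]))
off();s=r.state()["tool_pos"];print("crown",s[:2]+[-.0065,.0556])
```

```text
clock 15.6833 at [0.5483 0.2797 0.319 ] yaw -172.9912943891403 op 0.029317898449013922 F [-0.4582  0.0733 -2.0725]
crown [0.5418 0.3353]
```

View pics/s4.png

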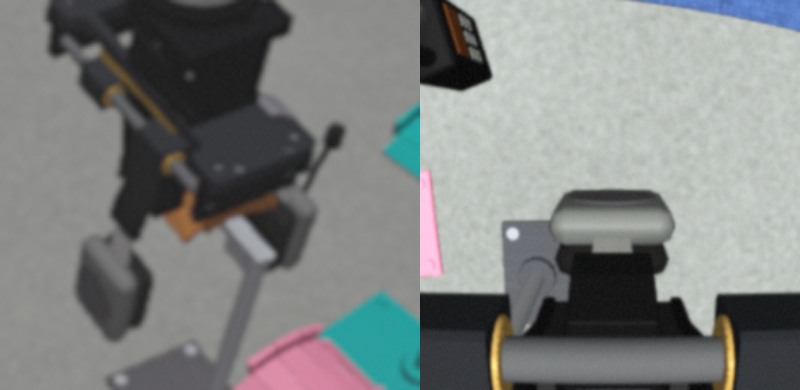

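The band is over the saddle, with both cups outside its sides. Lower it slowly.

Call:
move_arm --pt "0 0 0 0 0 0.006 0.02" --pt "0 0 0 0 0 0.014 0.02" --pt "0 0 0 0 0 0.022 0.02" --pt "0 0 0 0 0 0.03 0.02" --pt "0 0 0 0 0 0.038 0.02" --pt "0 0 0 0 0 0.044 0.02" --pt "0 0 0 0 0 0.048 0.02" --pt "0 0 0 0 0 0.05 0.02" --pt "0 0 0 0 0 0.05 0.02" --pt "0 0 0 0 0 0.05 0.02"

```text
clock: 16.52
tool_pos: [0.549, 0.2799, 0.269]
tool_rot: [-0.061, 0.998, 0.0, 0.0]
wrist_force: [0.5, 0.6, -2.6]
opening: 0.0292
```

Call:
move_arm --pt "0 0 0 0 0 0.001 0.02" --pt "0 0 0 0 0 0.002 0.02" --pt "0 0 0 0 0 0.003 0.02" --pt "0 0 0 0 0 0.003 0.02"

```text
clock: 16.85
tool_pos: [0.5487, 0.2797, 0.2656]
tool_rot: [-0.061, 0.998, -0.0, -0.0]
wrist_force: [-0.3, 0.2, -2.9]
opening: 0.0289
```

Call:
move_arm --pt "0 0 0 0 0 0.001 0.02" --pt "0 0 0 0 0 0.0015 0.02" --pt "0 0 0 0 0 0.0015 0.02" --pt "0 0 0 0 0 0.0015 0.02"

```text
clock: 17.18
tool_pos: [0.5488, 0.2798, 0.2644]
tool_rot: [-0.061, 0.998, 0.0, 0.0]
wrist_force: [0.1, 0.1, -2.0]
opening: 0.0291
```

Call:
move_arm --pt "0 0 0 0 0 0.001 0.02" --pt "0 0 0 0 0 0.001 0.02" --pt "0 0 0 0 0 0.001 0.02"

```text
clock: 17.43
tool_pos: [0.5489, 0.28, 0.264]
tool_rot: [-0.061, 0.998, 0.0, 0.001]
wrist_force: [-1.7, -0.2, 1.8]
opening: 0.0293
```

Call:
move_arm --pt "0 0 0 0 0 0.001 0.02" --pt "0 0 0 0 0 0.001 0.02" --pt "0 0 0 0 0 0.001 0.02"

```text
clock: 17.68
tool_pos: [0.5489, 0.2801, 0.2637]
tool_rot: [-0.061, 0.998, 0.001, 0.001]
wrist_force: [-2.7, 0.6, 4.4]
opening: 0.0291
```

Call:
move_arm --pt "0 0 0 0 0 0.001 0.02" --pt "0 0 0 0 0 0.001 0.02" --pt "0 0 0 0 0 0.001 0.02"

```text
clock: 17.93
tool_pos: [0.5489, 0.2802, 0.2635]
tool_rot: [-0.061, 0.998, 0.001, 0.001]
wrist_force: [-4.6, 0.8, 8.0]
opening: 0.0292
```

About 11 N on the saddle, with the crown at saddle height. Hold it, then ease off to near zero wrist load and check.

Call:
move_arm --pt "0 0 0 0 0 0 0.02" --pt "0 0 0 0 0 0 0.02" --pt "0 0 0 0 0 0 0.02" --pt "0 0 0 0 0 0 0.02" --pt "0 0 0 0 0 0 0.02"

```text
clock: 18.35
tool_pos: [0.549, 0.2802, 0.2634]
tool_rot: [-0.061, 0.998, 0.001, 0.001]
wrist_force: [-3.5, -0.1, 6.9]
opening: 0.0296
```

Call:
move_arm --pt "0 0 0 0 0 -0.001 0.02" --pt "0 0 0 0 0 -0.002 0.02" --pt "0 0 0 0 0 -0.0025 0.02" --pt "0 0 0 0 0 -0.0025 0.02" --pt "0 0 0 0 0 -0.0025 0.02"

```text
clock: 18.77
tool_pos: [0.5489, 0.28, 0.2639]
tool_rot: [-0.061, 0.998, 0.0, 0.0]
wrist_force: [-2.3, 0.7, 3.6]
opening: 0.0296
```

Run:
```python
from h import *
a=r.grab_frame("scene")[:,:,::-1][120:250,360:500]
cv2.imwrite("pics/s5.png",cv2.resize(a,(700,650),interpolation=2)[:600]);off()
```

```text
clock 18.8167 at [0.5489 0.28   0.2639] yaw -173.00272638482153 op 0.029486342584150508 F [-1.825   0.5202  2.9896]
```

View pics/s5.png

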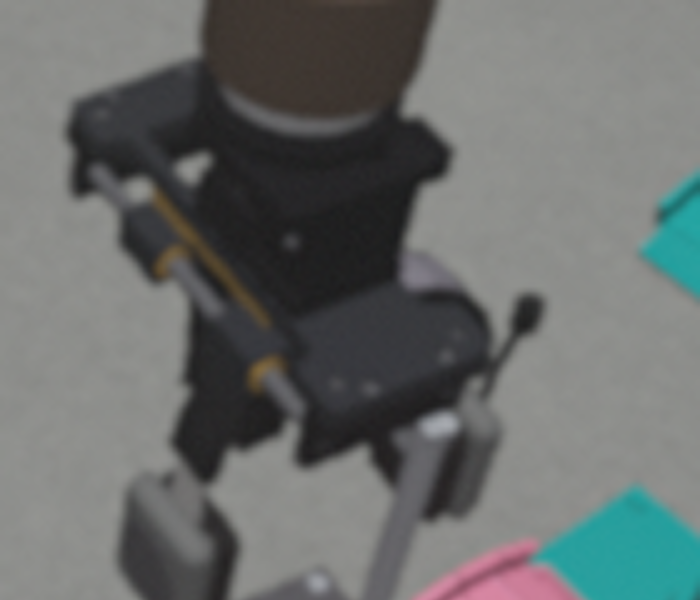

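The headset sits over the saddle and level, with the mic side free at (525,310). Some press remains, so I take off about 1 mm more, then open partway and rise straight up.

Call:
move_arm --pt "0 0 0 0 0 -0.0005 0.02" --pt "0 0 0 0 0 -0.001 0.02" --pt "0 0 0 0 0 -0.001 0.02" --pt "0 0 0 0 0 -0.001 0.02"

```text
clock: 19.15
tool_pos: [0.5488, 0.2797, 0.2642]
tool_rot: [-0.061, 0.998, -0.0, -0.0]
wrist_force: [-0.2, 0.7, -0.4]
opening: 0.0294
```

Call:
move_arm --pt "0 0 0 0 0 0 0.033" --pt "0 0 0 0 0 0 0.036" --pt "0 0 0 0 0 0 0.04" --pt "0 0 0 0 0 0 0.046" --pt "0 0 0 0 0 0 0.052" --pt "0 0 0 0 0 0 0.06" --pt "0 0 0 0 0 0 0.06" --pt "0 0 0 0 0 0 0.06" --pt "0 0 0 0 0 0 0.06" --pt "0 0 0 0 0 -0.005 0.06" --pt "0 0 0 0 0 -0.015 0.06" --pt "0 0 0 0 0 -0.03 0.06" --pt "0 0 0 0 0 -0.05 0.06" --pt "0 0 0 0 0 -0.08 0.06" --pt "0 0 0 0 0 -0.11 0.06" --pt "0 0 0 0 0 -0.13 0.06" --pt "0 0 0 0 0 -0.13 0.06"

```text
clock: 20.57
tool_pos: [0.5501, 0.2801, 0.4021]
tool_rot: [-0.061, 0.998, 0.003, 0.006]
wrist_force: [-0.5, 0.2, 1.0]
opening: 0.06
```

Run:
```python
from h import *
off((.40,.12,.40,-173))
```

```text
clock 20.5667 at [0.5501 0.2801 0.4021] yaw -172.98871891109917 op 0.06002137963203551 F [-0.47    0.1664  0.9807]
[ 0.27    0.65    0.01    0.1685 -0.1406 -0.0005]
```

Move aside and check from above and from the scene camera.

Call:
move_arm --pt "0 0 0 0.02 -0.016 0 0.06" --pt "0 0 0 0.045 -0.038 0 0.06" --pt "0 0 0 0.075 -0.063 0 0.06" --pt "0 0 0 0.105 -0.088 0 0.06" --pt "0 0 0 0.135 -0.113 0 0.06" --pt "0 0 0 0.16 -0.134 0 0.06" --pt "0 0 0 0.168 -0.14 0 0.06" --pt "0 0 0 0.168 -0.14 0 0.06" --pt "0 0 0 0.168 -0.14 0 0.06" --pt "0 0 0 0.168 -0.14 0 0.06"

```text
clock: 21.4
tool_pos: [0.3997, 0.121, 0.395]
tool_rot: [-0.061, 0.998, 0.0, 0.0]
wrist_force: [0.4, 1.1, -0.0]
opening: 0.0599
```

Run:
```python
from h import *
T=r.grab_frame("top")[:,:,::-1];S=r.grab_frame("scene")[:,:,::-1]
a=S[140:270,370:500];b=T[210:300,155:255]
cv2.imwrite("pics/s6.png",np.hstack([cv2.resize(a,(400,400),interpolation=2),cv2.resize(b,(400,360),interpolation=2)[:400] if 0 else cv2.copyMakeBorder(cv2.resize(b,(400,360),interpolation=2),0,40,0,0,0)]))
for n,f,g in(("top",T,"pics/top0.png"),("scene",S,"pics/scene0.png")):
    d=cv2.absdiff(f,cv2.imread(g)).max(2)
    bx={"top":dict(mug=(330,180,375,235),hh=(270,195,305,230),pad=(400,193,436,235)),"scene":dict(mug=(288,300,335,362),hh=(362,262,395,325),pad=(215,340,258,390))}[n]
    for k,(x0,y0,x1,y1) in bx.items(): print(n,k,d[y0:y1,x0:x1].max(),(d[y0:y1,x0:x1]>40).sum())
P=[(.5425,.335,.243)];print("crown top px",proj("scene",P),proj("top",P));off()
```

```text
top mug 4 0
top hh 4 0
top pad 4 0
scene mug 6 0
scene hh 7 0
scene pad 6 0
crown top px [[431.3723 177.4279]] [[196.6367 251.8644]]
clock 21.5 at [0.3998 0.1212 0.3944] yaw -172.9897034971561 op 0.06002546603867524 F [ 0.512  -0.2277  0.4075]
```

View pics/s6.png

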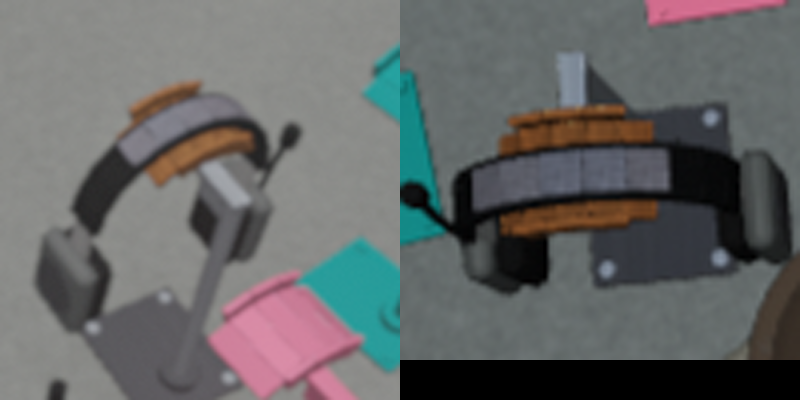

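Run:
```python
from h import *
a=r.grab_frame("scene");b=r.grab_frame("scene");[r.grab_frame("top") for _ in range(4)];c=r.grab_frame("scene")
print("motion",cv2.absdiff(a,c)[140:270,370:500].max());print(r.hand_in())
```

```text
motion 20
the job is handed in; nothing more can be done
None
```

The headset hangs released by its crown on the wooden hanger's saddle, between the two lips. The job was handed in at about 22 s, with no verdict reported.

- **What I did:** I lifted the headset out of the carton by the crown and stood it upright near the middle of the mat. I then took it again 56 mm to the side away from the microphone and lowered it over the saddle. I tugged it down to about 10–11 N on the hanger, held that for about 0.4 s, eased off and let go.
- **Position and tilt:** The last pictures show the band between the lips and the headset level to the eye. The crown's middle plate lies about 3 mm from where I measured the saddle's middle.
- **Bystanders:** The mug, handheld radio and paddle showed no change from the first pictures, in either camera.
- **One check not clean:** Two pictures taken about 0.3 s apart just before hand-in differed by up to 20 grey levels around the headset. The still areas had differed by only 4 to 7. A slight residual sway of the headset is therefore possible.
- **Unexplained force:** During the tug the wrist also felt about 4 N sideways along x, which fell to near zero once I eased off.

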